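Fetch the brass valve from behind the goods in the parts tray

TASK

Fetch the brass valve that is boxed in at the back of the blue tray: first stand the bottle, the spray can and the tall carton, which crowd round it, all on the black rubber mat, then lay the valve handle up in the middle of the firebrick, lengthwise along the brick, and only then put the bottle, the can and the carton back upright in the tray, each on the very spot where it stood at the start. Tip nothing over, and leave the wrench, the box of fittings and the copper elbow as they lie.

Things in the scene. Friction and masses are not known exactly. Their poses are not given: they have to be found in the camera images.
- valve: brass ball valve lying level, red T-handle on top; brass body 56 long (its x), 32 wide (its y; hexagon corners show to 37), 32 high, copper cups at both ends (68 overall); handle 50 long (x), 13 wide, at heights 43 to 49. Origin: centre of its underside, z up. 0.2 to 0.4 kg. Grip the body across its y. At the start it lies at the back (+x) middle of the tray, its x along tray y
- bottle: white round plastic bottle with green label and green cap, 52 diameter, 130 high overall, straight-sided up to 100 above its foot (cap 33 diameter). Origin: centre of its underside, z up. 0.17 to 0.33 kg. Stands in the tray
- can: round red aerosol can with a yellow band and black cap, 52 diameter up to 104 high, 130 high overall (cap 45 diameter). Origin: centre of its underside, z up. 0.15 to 0.31 kg. Stands in the tray
- carton: tall closed brown cardboard carton with paper tape on top, 52 by 52 by 115 high. Origin: centre of its underside, z up, x and y square to its sides. 0.2 to 0.4 kg. Stands in the tray, nearly square with it
- tray: fixed blue open parts tray, 170 (x) by 236 (y) outside, walls 5 thick and 35 high from the bench, floor 5 above the bench. Origin: centre of its underside on the bench. The three tall things stand about 68 from the valve along tray +y, 68 along -y, and 62 along -x (give or take 15), too close for a gripper to reach the valve; which stands where changes
- mat: fixed black rubber bench mat, 210 by 210, 4 thick: the side area, with room for all three. Origin: centre of its underside on the bench, x and y along its edges
- hearth: fixed dark sheet-steel brazing pan 140 (x) by 250 (y) with a 16 high rim, and in it one pale stone-coloured firebrick 114 (x) by 230 (y, its length), its top 36 above the bench. Origin: on the bench under the middle of the brick
- wrench: bystander: loose steel wrench lying on the far side of the bench (about 180 long); leave it
- fittings_box: bystander: loose closed brown box with a red label, 70 by 110 by 55 high, on the far side of the bench; leave it. Origin: centre of its underside
- elbow: bystander: loose 22 diameter copper elbow, about 75 by 75 and 25 high, lying near the robot; leave it
Mind the look-alikes: they are no part of the job. Of the things like the valve, leave any that is turquoise; of the rest the larger one is meant. What is shaped like the bottle but purple is not meant.

How it is judged (in metres and radians):
On the way, in this order (a step that is already met when the one before it is completed fails the run):
1. bottle, can and carton all stand released on the mat (axis within 95 mm of its centre along each edge), the valve not yet moved more than 30 mm (x of bottle in the frame of mat between -0.095 and 0.095 m and y of bottle in the frame of mat between -0.095 and 0.095 m and z of each of bottle, can, carton in the frame of mat below 0.012 m and angle between each of bottle, can, carton's own z axis and vertical below 0.12 rad and linear speed of each of bottle, can, carton below 0.02 m/s and angular speed of each of bottle, can, carton below 0.2 rad/s and contact force between the fingers and bottle below 0.1 N and x of can in the frame of mat between -0.095 and 0.095 m and y of can in the frame of mat between -0.095 and 0.095 m and contact force between the fingers and can below 0.1 N and x of carton in the frame of mat between -0.095 and 0.095 m and y of carton in the frame of mat between -0.095 and 0.095 m and contact force between the fingers and carton below 0.1 N and distance of valve from where it was at the start of the episode below 0.03 m), for 0.2 s.
2. the valve lies released on the middle of the firebrick while bottle, can and carton still stand on the mat (horizontal distance between valve and hearth below 0.015 m and z of valve in the frame of hearth between 0.03 and 0.042 m and angle between the x axis of valve and the y axis of hearth, either way round below 0.25 rad and angle between each of valve, bottle, can, carton's own z axis and vertical below 0.12 rad and linear speed of each of valve, bottle, can, carton below 0.02 m/s and angular speed of each of valve, bottle, can, carton below 0.2 rad/s and contact force between the fingers and valve below 0.1 N and x of bottle in the frame of mat between -0.095 and 0.095 m and y of bottle in the frame of mat between -0.095 and 0.095 m and z of each of bottle, can, carton in the frame of mat below 0.012 m and contact force between the fingers and bottle below 0.1 N and x of can in the frame of mat between -0.095 and 0.095 m and y of can in the frame of mat between -0.095 and 0.095 m and contact force between the fingers and can below 0.1 N and x of carton in the frame of mat between -0.095 and 0.095 m and y of carton in the frame of mat between -0.095 and 0.095 m and contact force between the fingers and carton below 0.1 N), for 0.2 s.
At the end, for the whole second after the job is handed in: The valve lies handle up on the firebrick, its centre within 15 mm of the brick's middle and its length within 0.25 rad of the brick's length; bottle, can and carton each stand upright in the tray within 15 mm of where they stood at the start (any turn about the vertical); all released and at rest (horizontal distance between valve and hearth below 0.015 m and z of valve in the frame of hearth between 0.03 and 0.042 m and angle between the x axis of valve and the y axis of hearth, either way round below 0.25 rad and angle between each of valve, bottle, can, carton's own z axis and vertical below 0.12 rad and linear speed of each of valve, bottle, can, carton below 0.02 m/s and angular speed of each of valve, bottle, can, carton below 0.2 rad/s and contact force between the fingers and valve below 0.1 N and distance of each of bottle, can, carton from where it was at the start of the episode below 0.015 m and contact force between the fingers and bottle below 0.1 N and contact force between the fingers and can below 0.1 N and contact force between the fingers and carton below 0.1 N); the robot touches nothing.
It fails at once if the wrench, the box of fittings or the elbow is moved by more than 20 mm (distance of any of wrench, fittings_box, elbow from where it was at the start of the episode above 0.02 m).
It fails at once if the bottle, can, carton or valve is tipped over (more than 0.8 rad from upright) (angle between any of bottle, can, carton, valve's own z axis and vertical above 0.8 rad).
It also fails if it takes over 144 s, if anything falls off the work surface, if the arm or the gripper's body presses on something with over 40 N, if the wrist force passes 120 N, or if a joint passes its speed limit or range.

ROBOT

A 6-joint arm with a two-finger parallel gripper is mounted at the origin on the work surface. World frame = base frame: x ahead of the robot, y to its left, z up, the work surface at z = 0. Lengths are in m, angles in degrees, forces in N, time in s.
With the tool pointing down it reaches from about 0.4 to 0.825 m from the base axis. Payload 7 kg.
Tool frame: the origin (TCP) lies midway between the tips of the shut fingers; the grasp point (between the pads) lies 19 mm behind it (hold_point_z is the distance from the TCP to the grasp point, in m); z points along the fingers, y is the line along which they close (so a half turn about z gives the same grasp; the last joint's range is limited). The gripper opens to 88 mm and grips with 3 to 60 N. Pads are 19 mm wide; open, the fingers measure 130 mm over their backs; the gripper's body (78 mm by 193 mm) begins 47 mm behind the grasp point.
Start: joints at [79.933, 20.546, 0.682, 0, -70.136, -16.507], TCP at [0.302, 0.604, 0.227] pointing down, gripper open.
Joint ranges: [-176.03, 176.03], [-82.01, 121.73], [-58.28, 71.71], [-173.87, 95.51], [-174.79, -0.11], [-173.66, 173.66]. Speed limits (degrees/s): [136.94, 136.94, 172.46, 180, 180, 180].

INTERFACE

Orientations are given as [roll, pitch, yaw] about the fixed x, y, z axes, in that order (R = Rz(yaw) Ry(pitch) Rx(roll)).
In Python, from plant import get_state, capture, close_job, hold_point_z gives the robot as it stands.
- The arm moves only by the shell command python3 -m inch 'ROWS' [FORCE]. ROWS is text: rows parted by semicolons, each of 5 numbers parted by spaces: the shift along the tool's x, y, z normalised to -1 to 1, where 1 is 0.15 m, then the turn about the tool's z normalised to -1 to 1, where 1 is 360 degrees, then the opening, from 0 (shut) to 1 (fully open). In form: tx ty tz spin grip; .... A call has exactly 8 rows; each row shifts and turns the commanded pose from where the row before left it, along the tool's axes as they then stand; what a row does not reach is not made up. A row lasts 1/8 s, in which the tool goes at most 62.5 mm and 10.7 degrees, less where a joint would pass 70% of its speed; a pose out of reach is approached as far as the arm can. A call with a number of a shift or a turn outside -1 to 1 is refused whole. A call with a gripper value outside its range is refused whole. The fingers move at their own pace and stop on an object; FORCE is the grip in N (left out, the last holds). Time passes only in rows, so rows that do not move let the fingers close, or fill a call up. It gives the time, the measured TCP pose, the force, the opening and the grip force at its end, in the units of the state.
- get_state(): the state, without advancing time (a new reading comes with each control period).
- capture(name): name is "side" or "top"; returns a dict with "color" (400x640x3 uint8, blue, green, red), "mtx" (3x3 intrinsics, pixels), "R" (3x3) and "t" (3): a world point X has camera coordinates R X + t. Camera axes: x right, y down, z forward; pixel columns grow to the right and rows downward; lengths in m; the calibration is good to about 2 mm. A picture is of the moment at which its call begins. There is no depth.
- close_job(): hands the job in; it is judged then, once.
The state is a dict: "time_s": time; "joints": joint angles; "qd": joint speeds; "joint_torque": joint torques, N m; "tcp_pos": TCP position; "eef_rot": TCP orientation; "contact_force": force on the tool from outside, world axes, zero at the start; "moment": the same for the moment, N m; "gripper_width": finger opening in m; "gripper_force": force on a finger pad.
Only numpy, scipy, OpenCV 4.12 (cv2) and the standard library are available. Lean on these libraries where they do the work, as an engineer would, in place of code of your own. Each camera call takes 0.05 s, during which the arm holds its last target. There are 200 camera calls.

## Working session

There is one attempt and no reset: what is moved stays moved. The work goes in short steps, Python scripts to look and compute and a shell command to move; the robot and the scene stay as the last step left them, time stands still between calls to the robot, and variables do not carry over. Pictures are saved under pics/ and viewed, at most 14 in all, crops included, and the job is handed in when it is done.

```bash
ls; mkdir -p pics
python3 - <<'E'
from plant import *
import cv2
for n in("side","top"):
    c=capture(n); cv2.imwrite(f"pics/{n}0.png",c["color"]); print(n,c["mtx"],c["R"],c["t"])
print(get_state(),hold_point_z)
E
```

```text
pics
side [[496.46392001   0.         323.26010926]
 [  0.         496.46392001 205.64692774]
 [  0.           0.           1.        ]] [[-0.92074028 -0.39010619  0.00738143]
 [-0.31217064  0.72518177 -0.61372705]
 [ 0.23406585 -0.56738749 -0.78948377]] [0.46939137 0.19508132 1.16530722]
top [[372.10692051   0.         315.11141641]
 [  0.         372.10692051 207.29743603]
 [  0.           0.           1.        ]] [[ 0.02630851 -0.99964321 -0.00461662]
 [-0.97597353 -0.02468578 -0.21648621]
 [ 0.216295    0.01020112 -0.97627476]] [-0.02037561  0.50882324  1.00204062]
{'time_s': 0.1, 'joints': array([ 7.99328363e+01,  2.05879045e+01,  6.38714208e-01, -1.77675491e-02,
       -7.01359434e+01, -1.65069403e+01]), 'qd': array([-0.05308406, -0.06481522,  0.12821148,  0.1042272 ,  0.02731856,
        0.0126088 ]), 'joint_torque': array([-9.62793092e-04, -5.84160590e+01,  2.93751991e+01,  7.01553985e+00,
        1.02136118e-02, -5.91985963e-05]), 'tcp_pos': array([0.30179171, 0.60328349, 0.22570746]), 'eef_rot': array([ 1.79913629e+02, -8.17632514e-03, -2.65801475e+01]), 'contact_force': array([ 1.02107257, -0.09957604,  0.09288542]), 'moment': array([-0.03033113, -0.06046342, -0.01343028]), 'gripper_force': 0.0, 'gripper_width': 0.08749820243017302} 0.0188
```

View pics/top0.png

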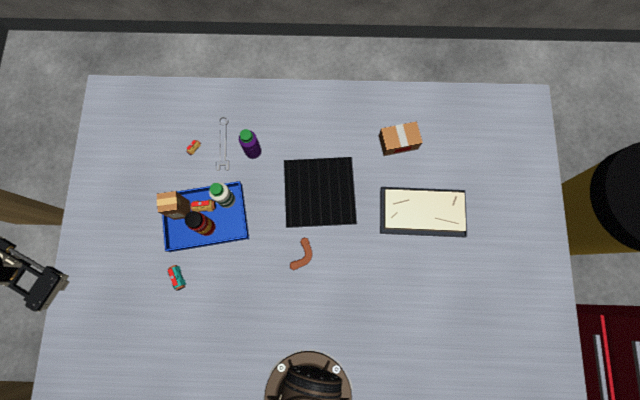

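View pics/side0.png

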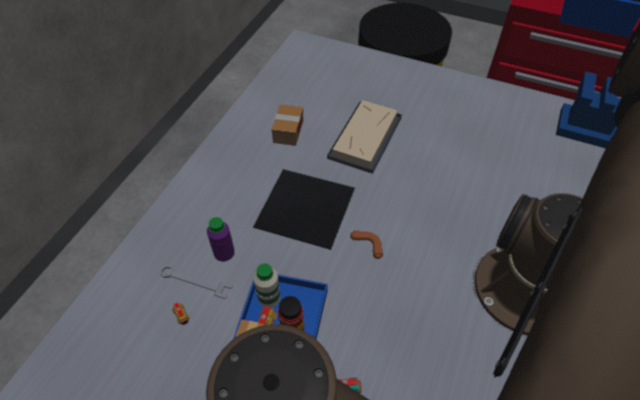

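The top view shows the tray at about (205,217), with the carton at (172,204), bottle at (218,192) and can at (198,222) around the valve handle at (202,206). The mat is at (320,192) and the brick at (423,211). The decoys are a turquoise valve (176,277), a small valve (193,147) and a purple bottle (249,143).

```bash
cat > h.py <<'E'
import cv2,numpy as np
from plant import *
def cast(c,px,z):
    px=np.atleast_2d(np.float64(px)); d=np.c_[(px-c["mtx"][:2,2])/c["mtx"][0,0],np.ones(len(px))]@c["R"]
    C=-c["R"].T@c["t"]; return C+d*((z-C[2])/d[:,2])[:,None]
def proj(c,X):
    X=np.atleast_2d(X)@c["R"].T+c["t"]; return X[:,:2]/X[:,2:]*c["mtx"][0,0]+c["mtx"][:2,2]
def blobs(m,box,amin=8):
    x0,y0,x1,y1=box; k=np.zeros_like(m); k[y0:y1,x0:x1]=m[y0:y1,x0:x1]
    cs,_=cv2.findContours(k,cv2.RETR_EXTERNAL,cv2.CHAIN_APPROX_NONE)
    return sorted([q for q in cs if cv2.contourArea(q)>=amin],key=cv2.contourArea)[::-1]
E
python3 - <<'E'
from h import *
c=capture("top"); im=c["color"]; hsv=cv2.cvtColor(im,cv2.COLOR_BGR2HSV)
print("C",-c["R"].T@c["t"])
def rect(name,m,box,z):
    q=blobs(m,box)[0]; P=cast(c,q[:,0,:],z)[:,:2].astype(np.float32); r=cv2.minAreaRect(P); print(name,np.round(r[0],4),np.round(r[1],4),round(r[2],2)); return r
H=lambda lo,hi:cv2.inRange(hsv,lo,hi)
rect("mat",H((0,0,0),(180,255,50)),(270,140,370,240),.004)
rect("brick",H((15,15,150),(40,120,255)),(370,170,480,250),.036)
blue=H((105,150,60),(125,255,255))
rect("tray(rim)",cv2.morphologyEx(blue,cv2.MORPH_CLOSE,np.ones((9,9))),(140,160,270,260),.035)
rect("greencap",H((45,120,60),(80,255,255)),(205,175,235,200),.13)
rect("blackcap",H((0,0,0),(180,255,60)),(180,205,215,240),.13)
rect("handle",H((0,180,120),(6,255,255))|H((174,180,120),(180,255,255)),(185,195,216,215),.049)
cr=im[165:265,140:270]; cv2.imwrite("pics/crop1.png",cv2.resize(cr,None,fx=6,fy=6,interpolation=cv2.INTER_CUBIC))
E
```

```text
C [ 0.28039769 -0.01802958  1.08832611]
mat [ 0.5712 -0.0172] [0.2069 0.206 ] 4.43
brick [ 0.5153 -0.3242] [0.2303 0.1133] 88.99
tray(rim) [0.4813 0.3148] [0.1711 0.237 ] 11.25
greencap [0.5361 0.2579] [0.0356 0.0299] 47.03
blackcap [0.46   0.3221] [0.0755 0.0436] 56.25
handle [0.5152 0.3119] [0.0118 0.0228] 1.45
```

View pics/crop1.png

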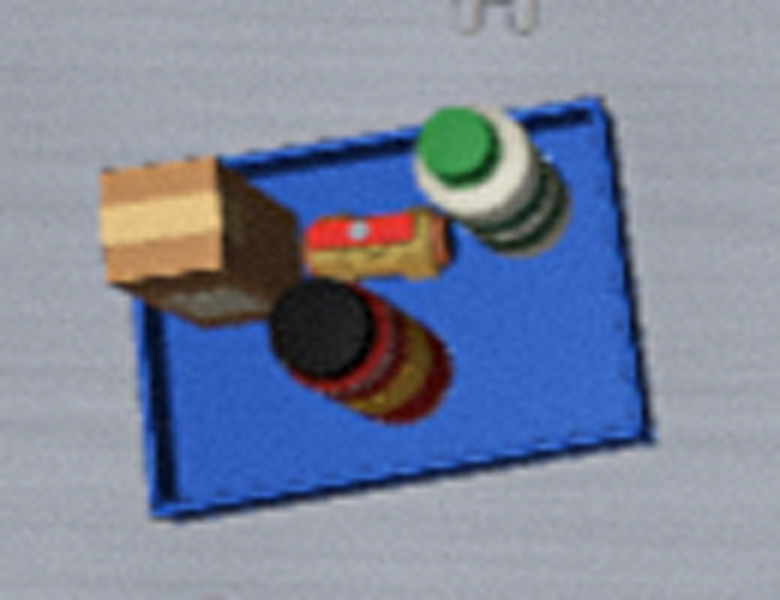

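The crop shows the green cap at about (458,145), the black cap at (324,328) and the carton top with corners (102,170), (217,155), (222,265), (108,282). The handle screw is at (358,230), and three tray rim corners are visible. I'll convert these to positions.

Run:
```python
from h import *
c=capture("top")
f=lambda p:(np.array(p,float)+.5)/6-.5+[140,165]
tr=cast(c,f([(600,98),(652,440),(155,517)]),.035)[:,:2]
ey=tr[2]-tr[1]; ex=tr[0]-tr[1]; print("tray",tr.round(4).tolist(),np.linalg.norm(ex),np.linalg.norm(ey),"yaw",np.degrees(np.arctan2(ex[1],ex[0])),np.degrees(np.arctan2(-ey[0],ey[1])))
T=(tr[0]+tr[2])/2; print("centre",T)
ct=cast(c,f([(102,170),(217,155),(222,265),(108,282)]),.12)[:,:2]
print("carton",ct.mean(0).round(4),[np.round(np.linalg.norm(ct[i]-ct[i-1]),4) for i in range(4)],[round(float(np.degrees(np.arctan2(*(ct[i]-ct[i-1])[::-1]))),1) for i in range(4)])
b=cast(c,f((458,146)),.135)[0,:2]; k=cast(c,f((324,329)),.135)[0,:2]; v=cast(c,f((358,230)),.053)[0,:2]
print("capdiam",np.linalg.norm(np.diff(cast(c,f([(418,146),(498,146)]),.135),axis=0)),np.linalg.norm(np.diff(cast(c,f([(270,329),(376,329)]),.135),axis=0)))
print("base checks bottle foot, can foot px",(proj(c,[[*b,.005],[*k,.005]])-[140,165])*6)
u=np.radians(9);R=np.array([[np.cos(u),-np.sin(u)],[np.sin(u),np.cos(u)]])
for n,p in(("bottle",b),("can",k),("valve",v),("carton",ct.mean(0))): print(n,p.round(4),"rel valve tray",(R.T@(p-v)).round(4),"in tray",(R.T@(p-T)).round(4))
h=cast(c,f([(305,248),(413,240),(411,212),(307,218)]),.054)[:,:2]; print("handle",h.round(4).tolist())
```

```text
tray [[0.5878, 0.2177], [0.4196, 0.1811], [0.3771, 0.4134]] 0.172124066565516 0.2361464457739389 yaw 12.27585509498276 10.376189846846657
centre [0.4824223  0.31555667]
carton [0.5025 0.3905] [np.float64(0.0519), np.float64(0.0516), np.float64(0.051), np.float64(0.0507)] [9.7, -80.8, -171.4, 100.2]
capdiam 0.03546798059755742 0.0461711312069924
base checks bottle foot, can foot px [[524.41733945 212.37642833]
 [407.01160702 375.32515993]]
bottle [0.5349 0.2567] rel valve tray [ 0.0098 -0.0703] in tray [ 0.0427 -0.0664]
can [0.4512 0.3081] rel valve tray [-0.0648 -0.0064] in tray [-0.032  -0.0025]
valve [0.5142 0.3246] rel valve tray [0. 0.] in tray [0.0328 0.0039]
carton [0.5025 0.3905] rel valve tray [-0.0012  0.0669] in tray [0.0316 0.0709]
handle [[0.5046, 0.3487], [0.5098, 0.2976], [0.5234, 0.2997], [0.5193, 0.3492]]
```

```bash
cat > go.py <<'E'
import sys,numpy as np
from plant import get_state
from scipy.spatial.transform import Rotation as Ro
# total shift (tool axes, units of .15 m) and spin (units of 360 deg) to reach x y z yaw (spin to be done last)
s=get_state(); x,y,z,w=map(float,sys.argv[1:]); R=Ro.from_euler("xyz",s["eef_rot"],degrees=True).as_matrix()
print("t",round(s["time_s"],2),"tcp",s["tcp_pos"].round(4),"rot",s["eef_rot"].round(2),"w",round(s["gripper_width"],4),"F",s["contact_force"].round(1),"g",round(s["gripper_force"],1))
print("need",(R.T@(np.array([x,y,z])-s["tcp_pos"])/.15).round(3),"spin",round(-((w-s["eef_rot"][2]+180)%360-180)/360,4))
E
python3 -m inch '0 0 -0.03 -0.0246 1;0 0 -0.03 -0.0246 1;0 0 -0.03 -0.0246 1;0 0 0 0 1;0 0 0 0 1;0 0 0 0 1;0 0 0 0 1;0 0 0 0 1' 20
python3 go.py .535 .2567 .24 0
```

```text
time_s: 1.2
tcp_pos: [0.302, 0.6036, 0.24]
eef_rot: [180.0, 0.0, -0.0]
contact_force: [0.2, 0.1, -0.6]
gripper_width: 0.0875
gripper_force: 0.0
t 1.2 tcp [0.302  0.6036 0.24  ] rot [ 1.7999e+02  0.0000e+00 -3.0000e-02] w 0.0875 F [ 0.2  0.1 -0.6] g 0.0
need [ 1.555  2.312 -0.   ] spin -0.0001
```

```bash
python3 -m inch '0.194 0.289 0 0 1;0.194 0.289 0 0 1;0.194 0.289 0 0 1;0.194 0.289 0 0 1;0.194 0.289 0 0 1;0.194 0.289 0 0 1;0.194 0.289 0 0 1;0.194 0.289 0 0 1' 20
python3 go.py .535 .2567 .08 0
python3 - <<'E'
from h import *
for n in("top","side"):
    c=capture(n); cv2.imwrite(f"pics/{n}1.png",c["color"])
E
```

```text
time_s: 2.2
tcp_pos: [0.5355, 0.2554, 0.2404]
eef_rot: [-180.0, -0.0, -0.0]
contact_force: [1.0, 0.7, -0.3]
gripper_width: 0.0877
gripper_force: 0.0
t 2.2 tcp [0.5355 0.2554 0.2404] rot [-1.7998e+02 -3.0000e-02 -1.0000e-02] w 0.0877 F [ 1.   0.7 -0.3] g 0.0
need [-0.004 -0.008  1.069] spin -0.0
```

View pics/side1.png

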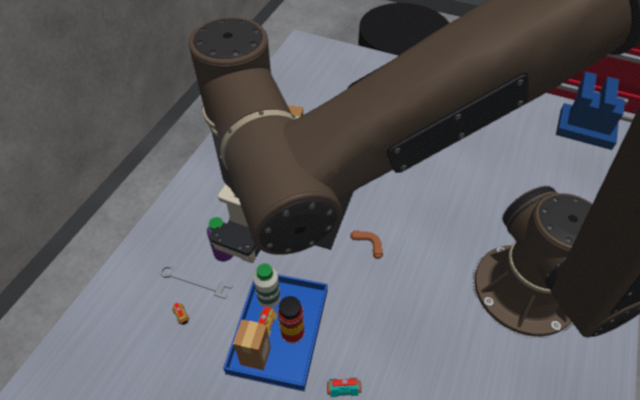

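The side view is clear of the arm: green cap at about (264,270), black cap at (290,304), carton at (253,340), and the tray unobstructed. I'll check my points against it.

```bash
python3 - <<'E'
from h import *
c=capture("side"); im=c["color"]; hsv=cv2.cvtColor(im,cv2.COLOR_BGR2HSV)
P={"bottle":(.5349,.2567,.135),"can":(.4512,.3081,.135),"carton":(.5025,.3905,.12),"valve":(.5142,.3246,.053)}
for n,p in P.items(): print(n,((proj(c,p)[0]-[215,235]+.5)*5-.5).round(0))
for a in((.5878,.2177,.035),(.4196,.1811,.035),(.3771,.4134,.035),(.5453,.450,.035)): print("rim",((proj(c,a)[0]-[215,235]+.5)*5-.5).round(0))
cv2.imwrite("pics/crop2.png",cv2.resize(im[235:390,215:335],None,fx=5,fy=5,interpolation=cv2.INTER_CUBIC)[:600*2][:775])
E
python3 -c "
import cv2;i=cv2.imread('pics/crop2.png');cv2.imwrite('pics/crop2.png',i[100:700])"
```

```text
bottle [251. 169.]
can [380. 344.]
carton [172. 491.]
valve [238. 411.]
rim [206. 174.]
rim [571. 236.]
rim [446. 746.]
rim [ 32. 666.]
```

View pics/crop2.png

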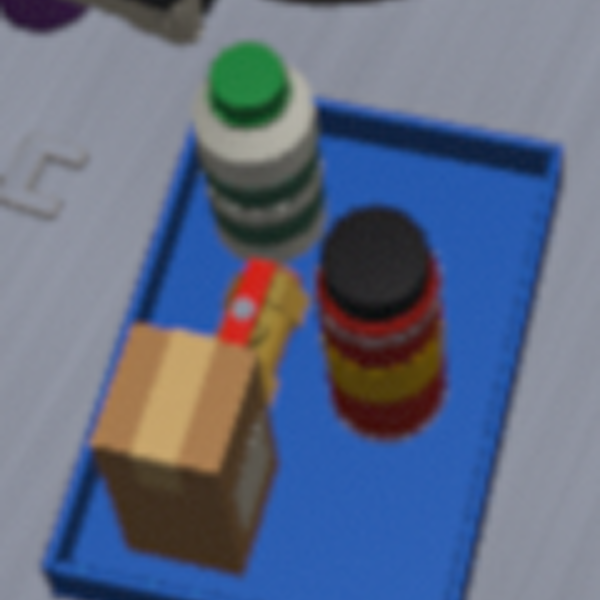

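```bash
python3 -m inch '-0.004 -0.008 0.2 0 1;0 0 0.2 0 1;0 0 0.2 0 1;0 0 0.2 0 1;0 0 0.15 0 1;0 0 0.12 0 1;0 0 0 0 1;0 0 0 0 1' 20
python3 -m inch '0 0 0 0 0.3;0 0 0 0 0.3;0 0 0 0 0.3;0 0 0 0 0.3;0 0 0 0 0.3;0 0 0 0 0.3;0 0 0 0 0.3;0 0 0 0 0.3' 20
```

```text
time_s: 3.35
tcp_pos: [0.5344, 0.2588, 0.0804]
eef_rot: [-180.0, -0.0, 0.0]
contact_force: [-0.5, -0.2, 1.0]
gripper_width: 0.0877
gripper_force: 0.0
time_s: 4.35
tcp_pos: [0.5343, 0.2583, 0.0797]
eef_rot: [-180.0, -0.0, 0.0]
contact_force: [-0.8, 2.0, 1.7]
gripper_width: 0.052
gripper_force: 20.0
```

```bash
python3 -m inch '0 0 -0.06 0 0.3;0 0 -0.15 0 0.3;0 0 -0.2 0 0.3;0 0 -0.2 0 0.3;0 0 -0.2 0 0.3;0 0 -0.16 0 0.3;0 0 -0.1 0 0.3;0 0 0 0 0.3' 20
python3 -m inch '0.03 0.1 0 0 0.3;0.075 0.25 0 0 0.3;0.105 0.35 0 0 0.3;0.12 0.4 0 0 0.3;0.12 0.4 0 0 0.3;0.105 0.35 0 0 0.3;0.075 0.25 0 0 0.3;0.048 0.169 0 0 0.3' 20
python3 -m inch '0 0 0 0 0.3;0 0 0.1 0 0.3;0 0 0.2 0 0.3;0 0 0.25 0 0.3;0 0 0.25 0 0.3;0 0 0.15 0 0.3;0 0 0.07 0 0.3;0 0 0.03 0 0.3' 20
python3 go.py .636 -.082 .08 0
```

```text
time_s: 5.35
tcp_pos: [0.5342, 0.2581, 0.2407]
eef_rot: [-180.0, -0.0, -0.0]
contact_force: [0.2, -0.8, -3.4]
gripper_width: 0.0518
gripper_force: 20.0
time_s: 6.35
tcp_pos: [0.635, -0.0849, 0.2382]
eef_rot: [180.0, 0.2, -0.1]
contact_force: [0.9, 0.2, -2.7]
gripper_width: 0.0518
gripper_force: 20.0
time_s: 7.35
tcp_pos: [0.6354, -0.0816, 0.0819]
eef_rot: [180.0, 0.0, 0.0]
contact_force: [-0.1, 0.8, -3.1]
gripper_width: 0.0518
gripper_force: 20.0
t 7.35 tcp [ 0.6354 -0.0816  0.0819] rot [1.7999e+02 5.0000e-02 4.0000e-02] w 0.0518 F [-0.1  0.8 -3.1] g 20.0
need [0.004 0.003 0.013] spin 0.0001
```

```bash
python3 -m inch '0 0 0 0 0.3;0 0 0 0 0.3;0 0 0 0 1;0 0 0 0 1;0 0 0 0 1;0 0 0 0 1;0 0 -0.05 0 1;0 0 -0.1 0 1' 20
python3 -m inch '0 0 -0.2 0 1;0 0 -0.25 0 1;0 0 -0.2 0 1;-0.04 -0.1 0 0 1;-0.118 -0.25 0 0 1;-0.165 -0.35 0 0 1;-0.18 -0.38 0 0 1;-0.18 -0.38 0 0 1' 20
python3 -m inch '-0.18 -0.38 0 0 1;-0.165 -0.35 0 0 1;-0.12 -0.25 0 0 1;-0.08 -0.16 0 0 1;0 0 0 0 1;0 0 0 0 1;0 0 0 0 1;0 0 0 0 1' 20
python3 go.py .4512 .3081 .08 0
```

```text
time_s: 8.35
tcp_pos: [0.6354, -0.0821, 0.1054]
eef_rot: [180.0, 0.1, -0.0]
contact_force: [-0.2, -0.1, -0.1]
gripper_width: 0.0876
gripper_force: 0.0
time_s: 9.35
tcp_pos: [0.5323, 0.1376, 0.2028]
eef_rot: [-180.0, -0.0, -0.0]
contact_force: [0.1, 0.3, 0.4]
gripper_width: 0.0881
gripper_force: 0.0
time_s: 10.35
tcp_pos: [0.4526, 0.3057, 0.2026]
eef_rot: [-180.0, 0.0, -0.1]
contact_force: [-0.8, 0.1, 0.1]
gripper_width: 0.0878
gripper_force: 0.0
t 10.35 tcp [0.4526 0.3057 0.2026] rot [-1.8e+02  0.0e+00 -7.0e-02] w 0.0878 F [-0.8  0.1  0.1] g 0.0
need [-0.009 -0.016  0.817] spin -0.0002
```

```bash
python3 -m inch '-0.009 -0.016 0 0 1;0 0 0 -0.0278 1;0 0 0.1 -0.0278 1;0 0 0.2 0 1;0 0 0.2 0 1;0 0 0.2 0 1;0 0 0.1 0 1;0 0 0.017 0 1' 20
python3 -m inch '0 0 0 0 1;0 0 0 0 0.3;0 0 0 0 0.3;0 0 0 0 0.3;0 0 0 0 0.3;0 0 0 0 0.3;0 0 0 0 0.3;0 0 0 0 0.3' 20
python3 -m inch '0 0 -0.06 0 0.3;0 0 -0.15 0 0.3;0 0 -0.2 0 0.3;0 0 -0.2 0 0.3;0 0 -0.2 0 0.3;0 0 -0.16 0 0.3;0 0 -0.1 0 0.3;0 0 0 0 0.3' 20
python3 go.py .511 -.0216 .08 20
```

```text
time_s: 11.35
tcp_pos: [0.4508, 0.3085, 0.0794]
eef_rot: [179.9, 0.1, 20.0]
contact_force: [-0.0, -0.2, 1.1]
gripper_width: 0.0875
gripper_force: 0.0
time_s: 12.35
tcp_pos: [0.4511, 0.309, 0.0802]
eef_rot: [-180.0, -0.0, 20.0]
contact_force: [-0.2, 1.2, 1.8]
gripper_width: 0.0515
gripper_force: 20.0
time_s: 13.35
tcp_pos: [0.4511, 0.309, 0.2413]
eef_rot: [-179.9, -0.1, 20.0]
contact_force: [0.8, -0.4, -2.7]
gripper_width: 0.0516
gripper_force: 19.9
t 13.35 tcp [0.4511 0.309  0.2413] rot [-1.7995e+02 -7.0000e-02  2.0000e+01] w 0.0516 F [ 0.8 -0.4 -2.7] g 19.9
need [-0.38   2.209  1.073] spin 0.0
```

```bash
python3 -m inch '-0.017 0.1 0 0 0.3;-0.043 0.25 0 0 0.3;-0.06 0.35 0 0 0.3;-0.069 0.4 0 0 0.3;-0.069 0.4 0 0 0.3;-0.06 0.35 0 0 0.3;-0.038 0.22 0 0 0.3;-0.024 0.139 0 0 0.3' 20
python3 -m inch '0 0 0 0 0.3;0 0 0.1 0 0.3;0 0 0.2 0 0.3;0 0 0.25 0 0.3;0 0 0.25 0 0.3;0 0 0.15 0 0.3;0 0 0.08 0 0.3;0 0 0.04 0 0.3' 20
python3 -m inch '0 0 0 0 0.3;0 0 0 0 0.3;0 0 0 0 1;0 0 0 0 1;0 0 0 0 1;0 0 0 0 1;0 0 -0.05 0 1;0 0 -0.1 0 1' 20
python3 -m inch '0 0 -0.2 0 1;0 0 -0.25 0 1;0 0 -0.2 0 1;0 0 0 0.0278 1;0 0 0 0 1;0 0 0 0 1;0 0 0 0 1;0 0 0 0 1' 20
python3 go.py .502 .3915 .2 10
```

```text
time_s: 14.35
tcp_pos: [0.5098, -0.0246, 0.2392]
eef_rot: [-180.0, 0.1, 19.9]
contact_force: [0.1, 0.9, -3.2]
gripper_width: 0.0513
gripper_force: 19.9
time_s: 15.35
tcp_pos: [0.5105, -0.0217, 0.0793]
eef_rot: [180.0, 0.1, 20.1]
contact_force: [0.3, 1.0, -1.9]
gripper_width: 0.0515
gripper_force: 19.9
time_s: 16.35
tcp_pos: [0.5105, -0.0222, 0.103]
eef_rot: [180.0, 0.1, 20.0]
contact_force: [0.9, 0.4, 0.0]
gripper_width: 0.0876
gripper_force: 0.0
time_s: 17.35
tcp_pos: [0.5106, -0.0221, 0.1998]
eef_rot: [180.0, 0.0, 10.1]
contact_force: [0.3, 0.8, -0.3]
gripper_width: 0.0876
gripper_force: 0.0
t 17.35 tcp [ 0.5106 -0.0221  0.1998] rot [1.7999e+02 4.0000e-02 1.0060e+01] w 0.0876 F [ 0.3  0.8 -0.3] g 0.0
need [ 4.250e-01 -2.725e+00 -2.000e-03] spin 0.0002
```

```bash
python3 -m inch '0.023 -0.15 0 0 1;0.047 -0.3 0 0 1;0.062 -0.4 0 0 1;0.064 -0.41 0 0 1;0.064 -0.41 0 0 1;0.062 -0.4 0 0 1;0.055 -0.35 0 0 1;0.031 -0.2 0 0 1' 20
python3 -m inch '0.017 -0.105 0 0 1;0 0 0 0 1;0 0 0 0 1;0 0 0.1 0 1;0 0 0.2 0 1;0 0 0.2 0 1;0 0 0.2 0 1;0 0 0.1 0 1' 20
python3 go.py .502 .3915 .08 10
```

```text
time_s: 18.35
tcp_pos: [0.5023, 0.3782, 0.1993]
eef_rot: [180.0, 0.0, 10.1]
contact_force: [0.0, -0.5, 0.9]
gripper_width: 0.0878
gripper_force: 0.0
time_s: 19.35
tcp_pos: [0.5019, 0.3899, 0.0777]
eef_rot: [179.9, 0.1, 9.9]
contact_force: [-0.4, 0.5, 0.5]
gripper_width: 0.0877
gripper_force: 0.0
t 19.35 tcp [0.5019 0.3899 0.0777] rot [1.799e+02 1.300e-01 9.940e+00] w 0.0877 F [-0.4  0.5  0.5] g 0.0
need [ 0.003 -0.01  -0.015] spin -0.0002
```

```bash
python3 -m inch '0 0 0 0 1;0 0 0 0 0.3;0 0 0 0 0.3;0 0 0 0 0.3;0 0 0 0 0.3;0 0 0 0 0.3;0 0 0 0 0.3;0 0 0 0 0.3' 20
python3 -m inch '0 0 -0.06 0 0.3;0 0 -0.15 0 0.3;0 0 -0.2 0 0.3;0 0 -0.2 0 0.3;0 0 -0.2 0 0.3;0 0 -0.16 0 0.3;0 0 -0.1 0 0.3;0 0 0 0 0.3' 20
python3 go.py .6254 .0574 .08 10
```

```text
time_s: 20.35
tcp_pos: [0.5027, 0.3918, 0.0804]
eef_rot: [-180.0, -0.0, 10.0]
contact_force: [-1.7, 0.2, 4.2]
gripper_width: 0.0517
gripper_force: 20.0
time_s: 21.35
tcp_pos: [0.5027, 0.3918, 0.2413]
eef_rot: [-179.9, -0.1, 10.0]
contact_force: [-0.7, 0.4, -2.1]
gripper_width: 0.0521
gripper_force: 20.0
t 21.35 tcp [0.5027 0.3918 0.2413] rot [-1.7994e+02 -6.0000e-02  1.0000e+01] w 0.0521 F [-0.7  0.4 -2.1] g 20.0
need [0.417 2.339 1.073] spin 0.0
```

```bash
python3 -m inch '0.018 0.1 0 0 0.3;0.045 0.25 0 0 0.3;0.062 0.35 0 0 0.3;0.071 0.4 0 0 0.3;0.071 0.4 0 0 0.3;0.071 0.4 0 0 0.3;0.05 0.28 0 0 0.3;0.029 0.159 0 0 0.3' 20
python3 -m inch '0 0 0 0 0.3;0 0 0.1 0 0.3;0 0 0.2 0 0.3;0 0 0.25 0 0.3;0 0 0.25 0 0.3;0 0 0.15 0 0.3;0 0 0.08 0 0.3;0 0 0.04 0 0.3' 20
python3 -m inch '0 0 0 0 0.3;0 0 0 0 0.3;0 0 0 0 1;0 0 0 0 1;0 0 0 0 1;0 0 0 0 1;0 0 -0.05 0 1;0 0 -0.1 0 1' 20
python3 -m inch '0 0 -0.2 0 1;0 0 -0.25 0 1;0 0 -0.2 0 1;0 0 0 0 1;0 0 0 0 1;0 0 0 0 1;0 0 0 0 1;0 0 0 0 1' 20
python3 - <<'E'
from h import *
c=capture("top"); im=c["color"]; cv2.imwrite("pics/top3.png",im)
cv2.imwrite("pics/crop3.png",cv2.resize(im[165:265,140:270],None,fx=6,fy=6,interpolation=cv2.INTER_CUBIC))
c=capture("side"); cv2.imwrite("pics/side3.png",c["color"])
E
```

```text
time_s: 22.35
tcp_pos: [0.6248, 0.0537, 0.239]
eef_rot: [180.0, 0.1, 9.9]
contact_force: [0.6, 0.2, -3.0]
gripper_width: 0.052
gripper_force: 20.0
time_s: 23.35
tcp_pos: [0.6247, 0.0574, 0.0793]
eef_rot: [180.0, 0.1, 10.1]
contact_force: [-10.2, 5.1, 25.9]
gripper_width: 0.0521
gripper_force: 20.0
time_s: 24.35
tcp_pos: [0.6248, 0.0568, 0.1029]
eef_rot: [180.0, 0.1, 10.0]
contact_force: [0.5, 0.3, 0.4]
gripper_width: 0.0875
gripper_force: 0.0
time_s: 25.35
tcp_pos: [0.6249, 0.0569, 0.1995]
eef_rot: [180.0, 0.1, 10.0]
contact_force: [0.0, -0.1, -0.2]
gripper_width: 0.0878
gripper_force: 0.0
```

View pics/top3.png

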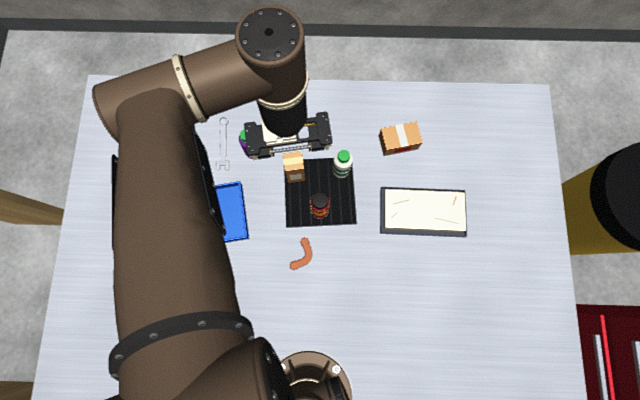

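View pics/crop3.png

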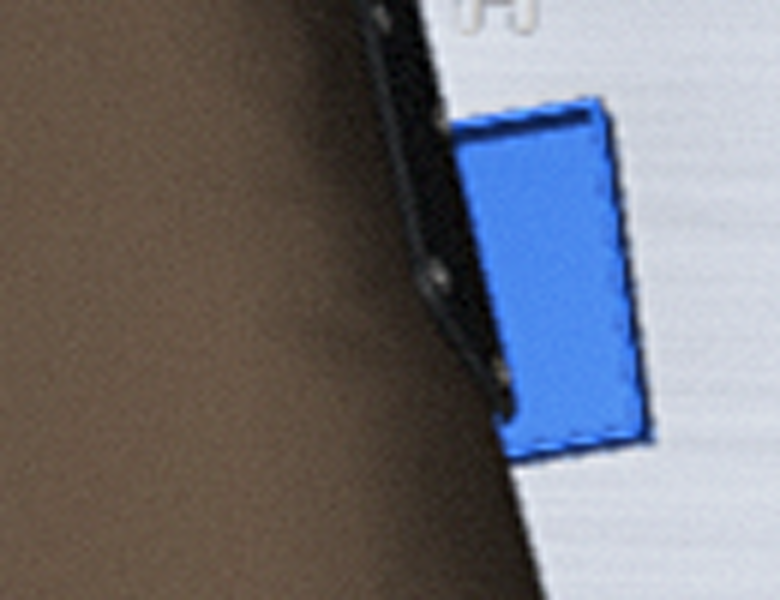

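Bottle (342,160), carton (293,165) and can (319,205) all stand on the mat in the top view. The arm hides the valve. I'll move to the tray, turn the tool and look again.

```bash
python3 -m inch '-0.025 -0.1 -0.27 0 1;-0.064 -0.25 0 0 1;-0.089 -0.35 0 0 1;-0.089 -0.35 0 0 1;-0.064 -0.25 0 0 1;-0.029 -0.117 0 0 1;0 0 0 0.0292 1;0 0 0 0.0292 1' 20
python3 -m inch '0 0 0 0.0292 1;0 0 0 0.0292 1;0 0 0 0.0292 1;0 0 0 0.0292 1;0 0 0 0.0292 1;0 0 0 0.0292 1;0 0 0 0.0292 0.53;0 0 0 0 0.53' 20
python3 -m inch '0 0 0 0 0.53;0 0 0 0 0.53;0 0 0 0 0.53;0 0 0 0 0.53;0 0 0 0 0.53;0 0 0 0 0.53;0 0 0 0 0.53;0 0 0 0 0.53' 20
python3 go.py .514 .3246 .24 -84.7
python3 - <<'E'
from h import *
c=capture("top"); a=cv2.resize(c["color"][185:265,145:255],None,fx=5,fy=5,interpolation=cv2.INTER_CUBIC)
c=capture("side"); b=cv2.resize(c["color"][255:375,225:335],None,fx=5,fy=5,interpolation=cv2.INTER_CUBIC)
cv2.imwrite("pics/a4.png",a);cv2.imwrite("pics/b4.png",b)
E
```

```text
time_s: 26.45
tcp_pos: [0.535, 0.2568, 0.2404]
eef_rot: [180.0, 0.0, -11.3]
contact_force: [-0.4, -0.3, -0.5]
gripper_width: 0.0878
gripper_force: 0.0
time_s: 27.45
tcp_pos: [0.5352, 0.2564, 0.2404]
eef_rot: [180.0, -0.0, -84.6]
contact_force: [-0.2, -0.3, 0.2]
gripper_width: 0.0731
gripper_force: 0.0
time_s: 28.45
tcp_pos: [0.535, 0.2569, 0.2405]
eef_rot: [180.0, 0.0, -84.6]
contact_force: [-0.2, -0.1, 0.7]
gripper_width: 0.0468
gripper_force: 0.0
t 28.45 tcp [0.535  0.2569 0.2405] rot [180.    0.  -84.6] w 0.0468 F [-0.2 -0.1  0.7] g 0.0
need [-0.463  0.097  0.003] spin 0.0003
```

View pics/b4.png

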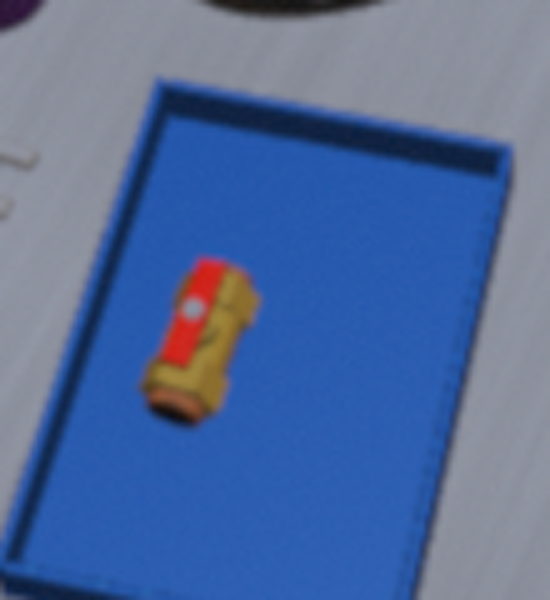

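View pics/a4.png

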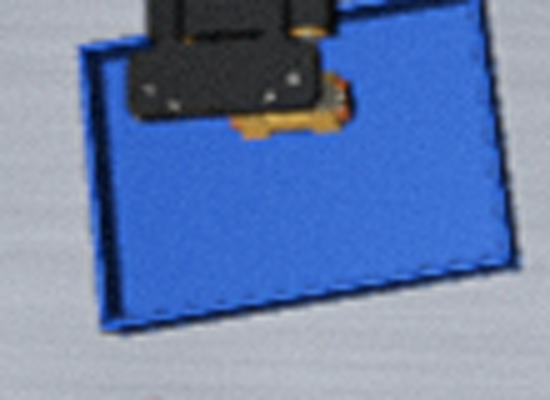

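In the side crop the valve sits free in the tray, with its screw at (192,309) and the handle from (211,259) to (178,362). The back wall's rim runs from (160,80) to (3,572).

Run:
```python
from h import *
c=capture("side"); f=lambda p:(np.array(p,float)+.5)/5-.5+[225,255]
v=cast(c,f((192,309)),.054)[0,:2]
h=cast(c,f([(211,259),(178,362)]),.054)[:,:2]; d=h[0]-h[1]
r=cast(c,f([(160,80),(3,572),(513,147)]),.035)[:,:2]; e=r[1]-r[0]
print("screw",v,"handle mid",h.mean(0),"len",np.linalg.norm(d),"yaw",np.degrees(np.arctan2(d[1],d[0])))
print("rim",r.round(4).tolist(),np.linalg.norm(e),np.linalg.norm(r[2]-r[0]),"yaw y",np.degrees(np.arctan2(e[1],e[0])))
n=np.array([e[1],-e[0]])/np.linalg.norm(e)
for q in(v,h.mean(0)): print("valve to outer back rim",abs((q-r[0])@n))
t=np.array([.5878,.2177]);print("top: ",abs((np.array([.5142,.3246])-t)@n))
# body extremes across width, sides at mid height
```

```text
screw [0.51288085 0.32332904] handle mid [0.51164514 0.32319629] len 0.048614026456732524 yaw -79.59180745129632
rim [[0.5847, 0.2197], [0.5362, 0.449], [0.4208, 0.1876]] 0.23430766142722267 0.16693179948733197 yaw y 101.94023815218608
valve to outer back rim 0.048792743555679356
valve to outer back rim 0.050029190547890734
top:  0.04989090201674449
```

Run:
```python
from h import *
for n,box in(("side",(250,300,285,350)),):
    c=capture(n); hsv=cv2.cvtColor(c["color"],cv2.COLOR_BGR2HSV)
    m=cv2.inRange(hsv,(0,190,150),(6,255,255))|cv2.inRange(hsv,(174,190,150),(180,255,255))
    k=np.zeros_like(m);x0,y0,x1,y1=box;k[y0:y1,x0:x1]=m[y0:y1,x0:x1]
    P=cast(c,np.argwhere(k)[:,::-1],.054)[:,:2]; w,V=np.linalg.eigh(np.cov(P.T)); print(n,len(P),P.mean(0),np.sqrt(12*w),np.degrees(np.arctan2(V[1,1],V[0,1])))
im=cv2.imread("pics/top0.png");c=capture("top");hsv=cv2.cvtColor(im,cv2.COLOR_BGR2HSV)
m=cv2.inRange(hsv,(0,150,150),(8,255,255))|cv2.inRange(hsv,(172,150,150),(180,255,255))
k=np.zeros_like(m);k[195:210,189:212]=m[195:210,189:212]
P=cast(c,np.argwhere(k)[:,::-1],.054)[:,:2]; w,V=np.linalg.eigh(np.cov(P.T)); print("top",len(P),P.mean(0),np.sqrt(12*w),np.degrees(np.arctan2(V[1,1],V[0,1])))
```

```text
side 77 [0.5113585  0.32547179] [0.01128416 0.05303716] 97.18827744331993
top 67 [0.51277382 0.32343084] [0.0133636  0.05537047] 97.5795693532528
```

```bash
python3 -m inch '-0.15 0.04 0 0 0.53;-0.2 0.05 0 0 0.53;-0.108 0.029 0.1 0 0.53;0 0 0.25 -0.0056 0.53;0 0 0.3 0 0.53;0 0 0.3 0 0.53;0 0 0.15 0 0.53;0 0 0 0 0.53' 20
python3 -m inch '0 0 0 0 0.53;0 0 0 0 0.53;0 0 0 0 0.53;0 0 0 0 0.53;0 0 0 0 0.53;0 0 0 0 0.53;0 0 0 0 0.53;0 0 0 0 0.53' 20
python3 go.py .5107 .3236 .010 -82.6
```

```text
time_s: 29.7
tcp_pos: [0.5092, 0.3226, 0.0728]
eef_rot: [179.8, -0.2, -82.6]
contact_force: [-0.6, -0.2, 0.7]
gripper_width: 0.0466
gripper_force: 0.0
time_s: 30.7
tcp_pos: [0.5108, 0.3236, 0.0755]
eef_rot: [180.0, -0.0, -82.6]
contact_force: [0.6, 0.6, 0.1]
gripper_width: 0.0462
gripper_force: 0.0
t 30.7 tcp [0.5108 0.3236 0.0755] rot [180.    -0.   -82.59] w 0.0462 F [0.6 0.6 0.1] g 0.0
need [-0.     0.     0.437] spin 0.0
```

```bash
python3 -m inch '0 0 0.05 0 0.53;0 0 0.05 0 0.53;0 0 0.05 0 0.53;0 0 0.05 0 0.53;0 0 0.03 0 0.53;0 0 0.03 0 0.53;0 0 0.02 0 0.53;0 0 0 0 0.53' 20
```

```text
time_s: 31.7
tcp_pos: [0.5107, 0.3235, 0.0334]
eef_rot: [180.0, -0.0, -82.6]
contact_force: [0.2, 0.2, 0.2]
gripper_width: 0.0467
gripper_force: 0.0
```

```bash
python3 -m inch '0 0 0.02 0 0.53;0 0 0.03 0 0.53;0 0 0.03 0 0.53;0 0 0.03 0 0.53;0 0 0.03 0 0.53;0 0 0.016 0 0.53;0 0 0 0 0.53;0 0 0 0 0.53' 25
python3 -m inch '0 0 0 0 0.3;0 0 0 0 0.3;0 0 0 0 0.3;0 0 0 0 0.3;0 0 0 0 0.3;0 0 0 0 0.3;0 0 0 0 0.3;0 0 0 0 0.3' 25
```

```text
time_s: 32.7
tcp_pos: [0.5108, 0.3237, 0.0102]
eef_rot: [-180.0, 0.0, -82.6]
contact_force: [-0.3, -0.1, 0.2]
gripper_width: 0.0463
gripper_force: 0.0
time_s: 33.7
tcp_pos: [0.511, 0.3238, 0.0103]
eef_rot: [-180.0, 0.0, -82.6]
contact_force: [2.5, 1.0, 2.3]
gripper_width: 0.0321
gripper_force: 25.0
```

```bash
python3 -m inch '0 0 -0.1 0 0.3;0 0 -0.2 0 0.3;0 0 -0.25 0 0.3;0 0 -0.25 0 0.3;0 0 -0.25 0 0.3;0 0 -0.25 0 0.3;0 0 -0.15 0 0.3;0 0 -0.083 0 0.3' 25
python3 -m inch '0 0 0 0.0233 0.3;0.1 0 0 0 0.3;0.2 0 0 0 0.3;0.3 0 0 0 0.3;0.38 0 0 0 0.3;0.4 0 0 0 0.3;0.4 0 0 0 0.3;0.4 0 0 0 0.3' 25
python3 -m inch '0.4 0 0 0 0.3;0.4 0 0 0 0.3;0.4 0 0 0 0.3;0.38 0 0 0 0.3;0.3 -0.05 0 0 0.3;0.2 -0.054 0 0 0.3;0.059 0 0 0 0.3;0 0 0 0 0.3' 25
python3 -m inch '0 0 0 0 0.3;0 0 0.1 0 0.3;0 0 0.2 0 0.3;0 0 0.25 0 0.3;0 0 0.25 0 0.3;0 0 0.2 0 0.3;0 0 0.1 0 0.3;0 0 0 0 0.3' 25
python3 go.py .5153 -.3242 .041 -91
python3 - <<'E'
from h import *
c=capture("top"); cv2.imwrite("pics/top5.png",c["color"])
E
```

```text
time_s: 34.7
tcp_pos: [0.5103, 0.3233, 0.2416]
eef_rot: [-180.0, 0.0, -82.6]
contact_force: [0.9, 0.2, -2.2]
gripper_width: 0.032
gripper_force: 25.0
time_s: 35.7
tcp_pos: [0.5035, -0.0066, 0.24]
eef_rot: [180.0, -0.0, -90.9]
contact_force: [1.3, 0.4, -2.6]
gripper_width: 0.0319
gripper_force: 25.0
time_s: 36.7
tcp_pos: [0.5138, -0.325, 0.2395]
eef_rot: [179.9, 0.0, -91.0]
contact_force: [-0.0, 0.5, -2.3]
gripper_width: 0.0317
gripper_force: 25.0
time_s: 37.7
tcp_pos: [0.5147, -0.3239, 0.074]
eef_rot: [179.9, 0.0, -90.9]
contact_force: [-0.3, -0.7, -1.9]
gripper_width: 0.0321
gripper_force: 25.0
t 37.7 tcp [ 0.5147 -0.3239  0.074 ] rot [ 1.7988e+02  3.0000e-02 -9.0940e+01] w 0.0321 F [-0.3 -0.7 -1.9] g 25.0
need [ 0.002 -0.004  0.22 ] spin 0.0002
```

View pics/top5.png

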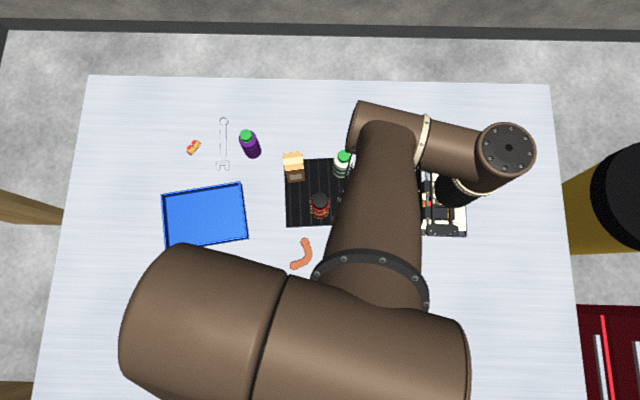

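The tray is empty, the three tall things still stand on the mat, and the gripper is over the brick. I'll lower the valve gently.

```bash
python3 -m inch '0.002 -0.004 0.05 0 0.3;0 0 0.05 0 0.3;0 0 0.05 0 0.3;0 0 0.03 0 0.3;0 0 0.02 0 0.3;0 0 0.01 0 0.3;0 0 0 0 0.3;0 0 0 0 0.3' 25
python3 go.py .5153 -.3242 .0413 -91
```

```text
time_s: 38.75
tcp_pos: [0.5161, -0.3248, 0.0438]
eef_rot: [-180.0, -0.0, -91.0]
contact_force: [0.6, 0.2, -2.0]
gripper_width: 0.0319
gripper_force: 25.0
t 38.75 tcp [ 0.5161 -0.3248  0.0438] rot [-1.7998e+02 -1.0000e-02 -9.0970e+01] w 0.0319 F [ 0.6  0.2 -2. ] g 25.0
need [-0.004  0.005  0.016] spin 0.0001
```

Lower 2 mm more, release, rise.

```bash
python3 -m inch '0 0 0.008 0 0.3;0 0 0.006 0 0.3;0 0 0 0 0.3;0 0 0 0 0.3;0 0 0 0 0.6;0 0 0 0 0.6;0 0 0 0 0.6;0 0 0 0 0.6' 25
python3 -m inch '0 0 0 0 0.6;0 0 0 0 0.6;0 0 -0.1 0 0.6;0 0 -0.2 0 0.6;0 0 -0.25 0 0.6;0 0 -0.25 0 1;0 0 -0.25 0 1;0 0 -0.05 0 1' 25
python3 -m inch '-0.1 0 0 -0.0292 1;0 0 0 -0.0292 1;0 0 0 -0.0292 1;0 0 0 -0.0292 1;0 0 0 -0.0292 1;0 0 0 -0.0292 1;0 0 0 -0.0292 1;0 0 0 -0.0292 1' 25
python3 -m inch '0 0 0 -0.0292 1;0 0 0 -0.0178 1;0 0 0 0 1;0 0 0 0 1;0 0 0 0 1;0 0 0 0 1;0 0 0 0 1;0 0 0 0 1' 25
python3 go.py .6247 .0573 .2 10
```

```text
time_s: 39.75
tcp_pos: [0.516, -0.3248, 0.0416]
eef_rot: [-180.0, -0.0, -91.0]
contact_force: [-0.1, -0.1, 0.2]
gripper_width: 0.0524
gripper_force: 0.0
time_s: 40.75
tcp_pos: [0.5173, -0.3254, 0.2109]
eef_rot: [-179.7, -0.1, -91.0]
contact_force: [1.1, 0.4, 0.6]
gripper_width: 0.0771
gripper_force: 0.0
time_s: 41.75
tcp_pos: [0.5158, -0.3096, 0.2065]
eef_rot: [-180.0, 0.0, -6.5]
contact_force: [0.6, 1.0, 0.1]
gripper_width: 0.0876
gripper_force: 0.0
time_s: 42.75
tcp_pos: [0.5161, -0.3098, 0.2065]
eef_rot: [-180.0, 0.0, 10.0]
contact_force: [-0.6, 0.4, 0.1]
gripper_width: 0.0875
gripper_force: 0.0
t 42.75 tcp [ 0.5161 -0.3098  0.2065] rot [-180.      0.     10.03] w 0.0875 F [-0.6  0.4  0.1] g 0.0
need [ 1.139 -2.284  0.043] spin 0.0001
```

```bash
python3 -m inch '0.05 -0.1 0.043 0 1;0.125 -0.25 0 0 1;0.175 -0.35 0 0 1;0.18 -0.36 0 0 1;0.18 -0.36 0 0 1;0.175 -0.35 0 0 1;0.15 -0.3 0 0 1;0.104 -0.214 0 0 1' 20
python3 -m inch '0 0 0 0 1;0 0 0 0 1;0 0 0 0 1;0 0 0 0 1;0 0 0 0 1;0 0 0 0 1;0 0 0 0 1;0 0 0 0 1' 20
python3 go.py .6247 .0573 .08 10
python3 - <<'E'
from h import *
c=capture("top"); im=c["color"]; a=cv2.resize(im[140:250,270:480],None,fx=3.8,fy=3.8,interpolation=cv2.INTER_CUBIC); cv2.imwrite("pics/a6.png",a)
hsv=cv2.cvtColor(im,cv2.COLOR_BGR2HSV)
m=cv2.inRange(hsv,(0,150,120),(8,255,255))|cv2.inRange(hsv,(172,150,120),(180,255,255))
k=np.zeros_like(m);k[195:230,395:450]=m[195:230,395:450]
P=cast(c,np.argwhere(k)[:,::-1],.085)[:,:2]; print(len(P))
if len(P)>5: w,V=np.linalg.eigh(np.cov(P.T)); print("valve",P.mean(0),np.sqrt(12*w),np.degrees(np.arctan2(V[1,1],V[0,1])))
E
```

```text
time_s: 43.75
tcp_pos: [0.6247, 0.0606, 0.1995]
eef_rot: [-180.0, 0.0, 10.1]
contact_force: [0.4, -0.7, -0.9]
gripper_width: 0.0876
gripper_force: 0.0
time_s: 44.75
tcp_pos: [0.6247, 0.0574, 0.2]
eef_rot: [180.0, -0.0, 10.0]
contact_force: [0.6, 0.0, -0.7]
gripper_width: 0.0874
gripper_force: 0.0
t 44.75 tcp [0.6247 0.0574 0.2   ] rot [180.    -0.    10.04] w 0.0874 F [ 0.6  0.  -0.7] g 0.0
need [-0.   0.   0.8] spin 0.0001
71
valve [ 0.51456322 -0.32405635] [0.01333697 0.05852238] 88.79879088459487
```

View pics/a6.png

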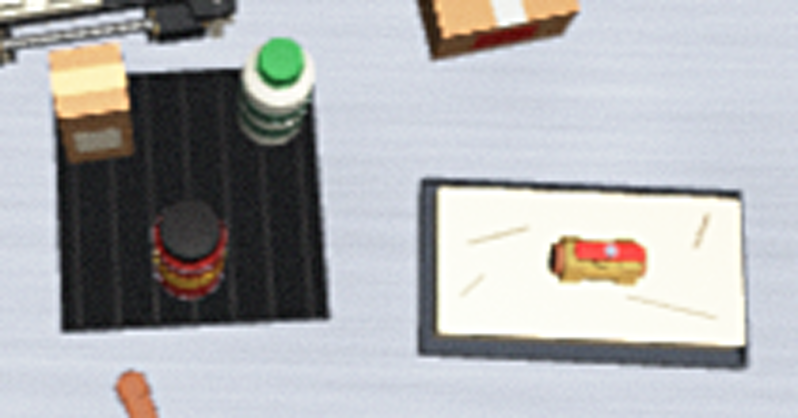

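The valve lies handle up at the brick's middle: it measures (.5146,-.3241) at 88.8° against the brick's (.5153,-.3242) at 89°. The three tall things still stand on the mat. The carton goes back first.

```bash
python3 -m inch '0 0 0.1 0 1;0 0 0.2 0 1;0 0 0.2 0 1;0 0 0.2 0 1;0 0 0.1 0 1;0 0 0 0 1;0 0 0 0 0.3;0 0 0 0 0.3' 20
python3 -m inch '0 0 0 0 0.3;0 0 0 0 0.3;0 0 0 0 0.3;0 0 0 0 0.3;0 0 0 0 0.3;0 0 -0.06 0 0.3;0 0 -0.15 0 0.3;0 0 -0.2 0 0.3' 20
python3 -m inch '0 0 -0.2 0 0.3;0 0 -0.2 0 0.3;0 0 -0.16 0 0.3;0 0 -0.1 0 0.3;0 0 0 0 0.3;0 0 0 0 0.3;0 0 0 0 0.3;0 0 0 0 0.3' 20
python3 go.py .5027 .3918 .24 10
```

```text
time_s: 45.8
tcp_pos: [0.6254, 0.0576, 0.0813]
eef_rot: [-180.0, -0.1, 10.0]
contact_force: [1.0, -0.0, 0.7]
gripper_width: 0.0732
gripper_force: 0.0
time_s: 46.8
tcp_pos: [0.6237, 0.0572, 0.1412]
eef_rot: [180.0, 0.2, 10.0]
contact_force: [0.7, 0.4, -2.1]
gripper_width: 0.0517
gripper_force: 20.0
time_s: 47.8
tcp_pos: [0.6244, 0.0573, 0.2397]
eef_rot: [180.0, 0.1, 10.0]
contact_force: [-0.5, -0.6, -2.0]
gripper_width: 0.0517
gripper_force: 20.0
t 47.8 tcp [0.6244 0.0573 0.2397] rot [1.7999e+02 8.0000e-02 1.0040e+01] w 0.0517 F [-0.5 -0.6 -2. ] g 20.0
need [-4.100e-01 -2.337e+00 -2.000e-03] spin 0.0001
```

```bash
python3 -m inch '-0.018 -0.1 0 0 0.3;-0.045 -0.25 0 0 0.3;-0.062 -0.35 0 0 0.3;-0.07 -0.4 0 0 0.3;-0.07 -0.4 0 0 0.3;-0.068 -0.4 0 0 0.3;-0.048 -0.28 0 0 0.3;-0.029 -0.157 0 0 0.3' 20
python3 -m inch '0 0 0 0 0.3;0 0 0 0 0.3;0 0 0.1 0 0.3;0 0 0.2 0 0.3;0 0 0.25 0 0.3;0 0 0.25 0 0.3;0 0 0.15 0 0.3;0 0 0.07 0 0.3' 20
python3 -m inch '0 0 0.02 0 0.3;0 0 0 0 0.3;0 0 0 0 0.3;0 0 0 0 0.3;0 0 0 0 0.3;0 0 0 0 0.3;0 0 0 0 0.3;0 0 0 0 0.3' 20
python3 go.py .5027 .3918 .0810 10
```

```text
time_s: 48.8
tcp_pos: [0.5015, 0.3943, 0.2402]
eef_rot: [180.0, 0.0, 10.2]
contact_force: [-0.2, -0.0, -2.4]
gripper_width: 0.0522
gripper_force: 20.0
time_s: 49.8
tcp_pos: [0.5027, 0.39, 0.0853]
eef_rot: [179.9, 0.1, 10.0]
contact_force: [-0.6, 0.5, -1.3]
gripper_width: 0.0519
gripper_force: 20.0
time_s: 50.8
tcp_pos: [0.503, 0.3919, 0.0845]
eef_rot: [180.0, 0.0, 10.0]
contact_force: [0.2, -0.3, -1.0]
gripper_width: 0.0519
gripper_force: 20.0
t 50.8 tcp [0.503  0.3919 0.0845] rot [180.     0.    10.04] w 0.0519 F [ 0.2 -0.3 -1. ] g 20.0
need [-0.002  0.     0.023] spin 0.0001
```

```bash
python3 -m inch '-0.002 0 0.01 0 0.3;0 0 0.01 0 0.3;0 0 0 0 0.3;0 0 0 0 0.3;0 0 0 0 1;0 0 0 0 1;0 0 0 0 1;0 0 0 0 1' 20
python3 -m inch '0 0 -0.05 0 1;0 0 -0.15 0 1;0 0 -0.2 0 1;0 0 -0.25 0 1;0 0 -0.15 0 1;0 0 0 -0.0278 1;0 0 0 0 1;0 0 0 0 1' 20
python3 go.py .5105 -.0221 .2 20
```

```text
time_s: 51.8
tcp_pos: [0.5028, 0.3919, 0.0816]
eef_rot: [-180.0, -0.0, 10.0]
contact_force: [0.4, 0.7, 1.4]
gripper_width: 0.085
gripper_force: 0.0
time_s: 52.8
tcp_pos: [0.5026, 0.3916, 0.2014]
eef_rot: [180.0, 0.0, 19.8]
contact_force: [0.1, 0.1, -0.2]
gripper_width: 0.0876
gripper_force: 0.0
t 52.8 tcp [0.5026 0.3916 0.2014] rot [1.7998e+02 2.0000e-02 1.9840e+01] w 0.0876 F [ 0.1  0.1 -0.2] g 0.0
need [-0.886  2.612  0.01 ] spin -0.0004
```

```bash
python3 -m inch '-0.034 0.1 0.01 0 1;-0.085 0.25 0 0 1;-0.122 0.36 0 0 1;-0.126 0.37 0 0 1;-0.126 0.37 0 0 1;-0.126 0.37 0 0 1;-0.122 0.36 0 0 1;-0.087 0.26 0 0 1' 20
python3 -m inch '-0.058 0.172 0 0 1;0 0 0 0 1;0 0 0.1 0 1;0 0 0.2 0 1;0 0 0.2 0 1;0 0 0.2 0 1;0 0 0.095 0 1;0 0 0 0 1' 20
python3 -m inch '0 0 0 0 1;0 0 0 0 0.3;0 0 0 0 0.3;0 0 0 0 0.3;0 0 0 0 0.3;0 0 0 0 0.3;0 0 0 0 0.3;0 0 0 0 0.3' 20
python3 -m inch '0 0 -0.06 0 0.3;0 0 -0.15 0 0.3;0 0 -0.2 0 0.3;0 0 -0.2 0 0.3;0 0 -0.2 0 0.3;0 0 -0.16 0 0.3;0 0 -0.1 0 0.3;0 0 0 0 0.3' 20
python3 go.py .4511 .309 .24 20
```

```text
time_s: 53.8
tcp_pos: [0.5105, 0.0026, 0.2]
eef_rot: [180.0, 0.0, 19.9]
contact_force: [0.5, 0.8, 0.3]
gripper_width: 0.0877
gripper_force: 0.0
time_s: 54.8
tcp_pos: [0.5114, -0.0216, 0.0797]
eef_rot: [-180.0, 0.1, 20.1]
contact_force: [-0.2, 0.4, 0.4]
gripper_width: 0.0876
gripper_force: 0.0
time_s: 55.8
tcp_pos: [0.5123, -0.0218, 0.0808]
eef_rot: [180.0, -0.0, 20.1]
contact_force: [0.1, 0.8, 2.4]
gripper_width: 0.051
gripper_force: 20.0
time_s: 56.8
tcp_pos: [0.5125, -0.0217, 0.2421]
eef_rot: [-180.0, -0.1, 20.0]
contact_force: [0.4, -0.4, -2.6]
gripper_width: 0.0513
gripper_force: 20.0
t 56.8 tcp [ 0.5125 -0.0217  0.2421] rot [-1.800e+02 -1.000e-01  2.004e+01] w 0.0513 F [ 0.4 -0.4 -2.6] g 20.0
need [ 0.371 -2.211  0.014] spin 0.0001
```

```bash
python3 -m inch '0.017 -0.1 0 0 0.3;0.043 -0.25 0 0 0.3;0.06 -0.35 0 0 0.3;0.07 -0.4 0 0 0.3;0.07 -0.4 0 0 0.3;0.06 -0.35 0 0 0.3;0.038 -0.22 0 0 0.3;0.025 -0.136 0 0 0.3' 20
python3 -m inch '0 0 0 0 0.3;0 0 0 0 0.3;0 0 0.1 0 0.3;0 0 0.2 0 0.3;0 0 0.25 0 0.3;0 0 0.25 0 0.3;0 0 0.15 0 0.3;0 0 0.08 0 0.3' 20
python3 -m inch '0 0 0.02 0 0.3;0 0 0 0 0.3;0 0 0 0 0.3;0 0 0 0 0.3;0 0 0 0 0.3;0 0 0 0 0.3;0 0 0 0 0.3;0 0 0 0 0.3' 20
python3 go.py .453 .309 .0818 20
```

```text
time_s: 57.8
tcp_pos: [0.4514, 0.3105, 0.2399]
eef_rot: [179.9, 0.1, 20.1]
contact_force: [-1.2, -0.1, -2.0]
gripper_width: 0.0512
gripper_force: 20.0
time_s: 58.8
tcp_pos: [0.4522, 0.3071, 0.0849]
eef_rot: [179.9, 0.1, 20.0]
contact_force: [-0.9, 0.1, -1.7]
gripper_width: 0.0511
gripper_force: 20.0
time_s: 59.8
tcp_pos: [0.4527, 0.3087, 0.0837]
eef_rot: [180.0, 0.0, 20.0]
contact_force: [0.6, 0.4, -2.9]
gripper_width: 0.0514
gripper_force: 20.0
t 59.8 tcp [0.4527 0.3087 0.0837] rot [180.     0.    20.05] w 0.0514 F [ 0.6  0.4 -2.9] g 20.0
need [ 0.003 -0.001  0.013] spin 0.0001
```

```bash
python3 -m inch '0.002 0 0.007 0 0.3;0 0 0.005 0 0.3;0 0 0 0 0.3;0 0 0 0 0.3;0 0 0 0 1;0 0 0 0 1;0 0 0 0 1;0 0 0 0 1' 20
python3 -m inch '0 0 -0.05 0 1;0 0 -0.15 0 1;0 0 -0.2 0 1;0 0 -0.25 0 1;0 0 -0.15 0 1;0 0 0 0.0278 1;0 0 0 0.0278 1;0 0 0 0 1' 20
python3 go.py .6354 -.0819 .2 0
```

```text
time_s: 60.8
tcp_pos: [0.453, 0.3088, 0.082]
eef_rot: [-180.0, -0.0, 20.0]
contact_force: [-0.9, 0.1, 0.2]
gripper_width: 0.0847
gripper_force: 0.0
time_s: 61.8
tcp_pos: [0.453, 0.3088, 0.2025]
eef_rot: [-180.0, -0.0, 0.1]
contact_force: [0.6, 0.7, -0.1]
gripper_width: 0.0879
gripper_force: 0.0
t 61.8 tcp [0.453  0.3088 0.2025] rot [-1.7997e+02 -2.0000e-02  1.0000e-01] w 0.0879 F [ 0.6  0.7 -0.1] g 0.0
need [1.211 2.607 0.016] spin 0.0003
```

```bash
python3 -m inch '0.046 0.1 0.016 0 1;0.116 0.25 0 0 1;0.167 0.36 0 0 1;0.172 0.37 0 0 1;0.172 0.37 0 0 1;0.172 0.37 0 0 1;0.167 0.36 0 0 1;0.121 0.26 0 0 1' 20
python3 -m inch '0.078 0.167 0 0 1;0 0 0 0 1;0 0 0.1 0 1;0 0 0.2 0 1;0 0 0.2 0 1;0 0 0.2 0 1;0 0 0.095 0 1;0 0 0 0 1' 20
python3 -m inch '0 0 0 0 1;0 0 0 0 0.3;0 0 0 0 0.3;0 0 0 0 0.3;0 0 0 0 0.3;0 0 0 0 0.3;0 0 0 0 0.3;0 0 0 0 0.3' 20
python3 -m inch '0 0 -0.06 0 0.3;0 0 -0.15 0 0.3;0 0 -0.2 0 0.3;0 0 -0.2 0 0.3;0 0 -0.2 0 0.3;0 0 -0.16 0 0.3;0 0 -0.1 0 0.3;0 0 0 0 0.3' 20
python3 go.py .5343 .2583 .24 0
```

```text
time_s: 62.8
tcp_pos: [0.6235, -0.0604, 0.1993]
eef_rot: [180.0, 0.0, 0.1]
contact_force: [0.3, -0.2, -0.6]
gripper_width: 0.0875
gripper_force: 0.0
time_s: 63.8
tcp_pos: [0.634, -0.0817, 0.0793]
eef_rot: [180.0, 0.1, 0.1]
contact_force: [-0.7, -0.2, 0.9]
gripper_width: 0.0874
gripper_force: 0.0
time_s: 64.8
tcp_pos: [0.635, -0.082, 0.0805]
eef_rot: [-180.0, -0.0, 0.0]
contact_force: [-0.6, 1.3, 2.0]
gripper_width: 0.0513
gripper_force: 20.0
time_s: 65.8
tcp_pos: [0.6351, -0.0822, 0.2417]
eef_rot: [-180.0, -0.1, 0.0]
contact_force: [0.3, 0.3, -3.5]
gripper_width: 0.0517
gripper_force: 20.0
t 65.8 tcp [ 0.6351 -0.0822  0.2417] rot [-1.7999e+02 -9.0000e-02  2.0000e-02] w 0.0517 F [ 0.3  0.3 -3.5] g 20.0
need [-0.671 -2.27   0.011] spin 0.0001
```

```bash
python3 -m inch '-0.03 -0.1 0 0 0.3;-0.074 -0.25 0 0 0.3;-0.103 -0.35 0 0 0.3;-0.118 -0.4 0 0 0.3;-0.118 -0.4 0 0 0.3;-0.103 -0.35 0 0 0.3;-0.075 -0.25 0 0 0.3;-0.05 -0.17 0 0 0.3' 20
python3 -m inch '0 0 0 0 0.3;0 0 0 0 0.3;0 0 0.1 0 0.3;0 0 0.2 0 0.3;0 0 0.25 0 0.3;0 0 0.25 0 0.3;0 0 0.15 0 0.3;0 0 0.08 0 0.3' 20
python3 -m inch '0 0 0.02 0 0.3;0 0 0 0 0.3;0 0 0 0 0.3;0 0 0 0 0.3;0 0 0 0 0.3;0 0 0 0 0.3;0 0 0 0 0.3;0 0 0 0 0.3' 20
python3 go.py .5343 .2583 .0815 0
```

```text
time_s: 66.8
tcp_pos: [0.5322, 0.2603, 0.2395]
eef_rot: [179.9, 0.1, 0.1]
contact_force: [0.5, 0.5, -3.5]
gripper_width: 0.0517
gripper_force: 20.0
time_s: 67.8
tcp_pos: [0.5333, 0.2566, 0.0841]
eef_rot: [179.9, 0.1, -0.0]
contact_force: [0.2, -0.4, -2.8]
gripper_width: 0.0513
gripper_force: 20.0
time_s: 68.8
tcp_pos: [0.534, 0.2582, 0.0833]
eef_rot: [180.0, 0.0, 0.0]
contact_force: [-0.5, 0.2, -3.9]
gripper_width: 0.0519
gripper_force: 20.0
t 68.8 tcp [0.534  0.2582 0.0833] rot [1.7999e+02 0.0000e+00 3.0000e-02] w 0.0519 F [-0.5  0.2 -3.9] g 20.0
need [ 0.002 -0.001  0.012] spin 0.0001
```

Lower, release, rise, and retreat to where the arm stood at the start so the view matches the first picture.

```bash
python3 -m inch '0.002 0 0.007 0 0.3;0 0 0.005 0 0.3;0 0 0 0 0.3;0 0 0 0 0.3;0 0 0 0 1;0 0 0 0 1;0 0 0 0 1;0 0 0 0 1' 20
python3 -m inch '0 0 -0.05 0 1;0 0 -0.15 0 1;0 0 -0.25 0 1;0 0 -0.25 0 1;0 0 -0.25 0 1;0 0 -0.1 0 1;0 0 0 0 1;0 0 0 0 1' 20
python3 -m inch '-0.194 -0.289 0 0 1;-0.194 -0.289 0 0 1;-0.194 -0.289 0 0 1;-0.194 -0.289 0 0 1;-0.194 -0.289 0 0 1;-0.194 -0.289 0 0 1;-0.194 -0.289 0 0 1;-0.194 -0.289 0 0 1' 20
python3 -m inch '0 0 0 0 1;0 0 0 0 1;0 0 0 0 1;0 0 0 0 1;0 0 0 0 1;0 0 0 0 1;0 0 0 0 1;0 0 0 0 1' 20
python3 - <<'E'
from h import *
c=capture("top"); im=c["color"]; cv2.imwrite("pics/top7.png",im)
o=cv2.imread("pics/top0.png")
def cen(i,lo,hi,box):
    hsv=cv2.cvtColor(i,cv2.COLOR_BGR2HSV); q=blobs(cv2.inRange(hsv,lo,hi),box)[0]; m=cv2.moments(q); return np.array([m["m10"],m["m01"]])/m["m00"]
for n,lo,hi,box,z in(("bottle",(45,120,60),(80,255,255),(205,175,235,200),.135),("can",(0,0,0),(180,255,60),(180,205,215,240),.135),("carton",(8,60,130),(25,200,255),(150,185,180,215),.12)):
    a,b=[cast(c,cen(i,lo,hi,box),z)[0,:2] for i in(o,im)]; print(n,"start-to-end mm",((b-a)*1000).round(1))
cv2.imwrite("pics/a7.png",im[90:300,130:480][:, :])
E
```

```text
time_s: 69.8
tcp_pos: [0.5344, 0.2583, 0.0816]
eef_rot: [-180.0, -0.0, 0.0]
contact_force: [-0.1, 0.2, -0.1]
gripper_width: 0.0846
gripper_force: 0.0
time_s: 70.8
tcp_pos: [0.5337, 0.2578, 0.2376]
eef_rot: [179.9, 0.1, 0.0]
contact_force: [0.7, -0.1, -0.7]
gripper_width: 0.0873
gripper_force: 0.0
time_s: 71.8
tcp_pos: [0.3, 0.6056, 0.2371]
eef_rot: [179.8, 0.0, 0.0]
contact_force: [0.9, 1.3, -0.6]
gripper_width: 0.0878
gripper_force: 0.0
time_s: 72.8
tcp_pos: [0.3014, 0.6049, 0.239]
eef_rot: [-180.0, -0.0, 0.0]
contact_force: [-0.4, -0.2, -0.4]
gripper_width: 0.0877
gripper_force: 0.0
bottle start-to-end mm [ 1.2 -0.5]
can start-to-end mm [ 0.8 -1.1]
carton start-to-end mm [ 0.6 -0. ]
```

View pics/top7.png

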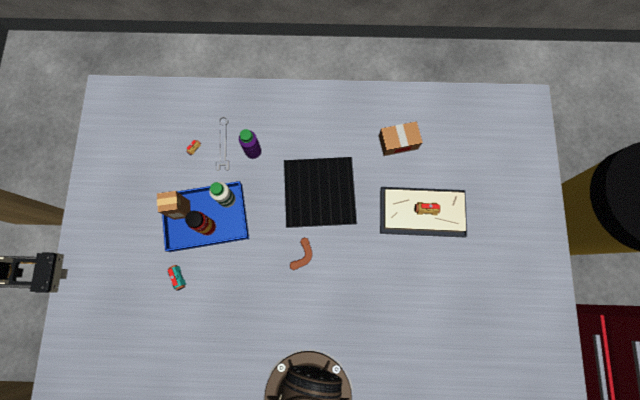

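All three tall things are back within about 1.5 mm of their starts, the valve lies on the brick at (427,208), and the wrench, box and elbow look unmoved.

```bash
python3 -c "
from plant import *
print(close_job())"
```

```text
the job is handed in; nothing more can be done
None
```

The job is handed in at 73 s of the 144 s allowed, with no verdict shown: by the camera the valve lies handle up within about 1 mm of the brick's middle, and the bottle, can and carton stand within about 1.5 mm of their starting spots.

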